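# Raise a heavy hatch flap with its lever

## Task

A steel block lies on the heavy hinged flap of the steel box on the bench. With the fingers push the block (do not pick it up) along the flap, past the hinge, until it lies flat on the box's fixed rear deck, wholly off the flap. Then press down the long end of the lever that rests in the fulcrum in front of the box, so that its toe raises the flap to at least 25 degrees, and finish while still holding the lever down with the flap up; raise the flap only by the lever, keep the lever's pin seated, and leave the other things on the bench where they are.

Things in the scene. Friction and masses are not known exactly. Their poses are not given: they have to be found in the camera images.
- hatch: Fixed grey steel box on a 222 x 104 mm base, with its lever fulcrum. Origin on the bench top right below the lever's pin; +x runs along the lever from its long end to the box, z up; the yaw varies. Two fulcrum cheeks at x -13 to 13 mm with slots open at the top, tops at z 105 mm. Flap shut: x 12 to 100, y -50 to 50 mm, top at z 112 mm. Box ends at x 190 mm.
- flap: Heavy dark steel flap, 88 x 100 x 12 mm, about 2 kg, bars welded below. Origin on its hinge axis (along y, at x 105, z 107 mm in the hatch frame), axes as the hatch's when shut; it opens by its front edge rising, and the tilt of its z from the vertical is its angle (0 = shut). No latch: it falls shut when the lever is let go.
- deck (a point): Middle of the top of the fixed rear deck behind the hinge: x 148 mm, z 110.5 mm in the hatch frame (1.5 mm below the shut flap's top). The deck spans 71 mm along hatch x (113 to 184 mm) and 100 mm along y; behind it is a stop lip, inner face at x 184 mm, 9 mm high; the block may rest against it.
- lever: Loose bright metal lever, bar 18 x 10 mm, 0.16 kg. Its cross pin rests in the fulcrum's slots. Origin at the pin's centre, hatch x 0, z 92 mm; x from long end to toe, z up. The upturned toe lies under the flap, 63 mm from the pin. Long end starts up, about 0.25 rad from level; pressed to 0.2 rad below level the flap opens about 0.55 rad; pressing takes 3 to 16 N.
- lever_pad (a point): Centre of the top face of the lever's flat press pad (46 mm along the lever x 40 mm wide) at the long end, 130 mm from the pin and 5 mm above the pin's axis in the lever's frame; about 130 mm above the bench at the start. It may stand over the edge of the 48 mm thick rusty plate on the bench, and meets it when pressed to about 0.26 rad below level.
- block: Bright ground steel parallel block with two holes, 35 (its x) x 70 (its y) x 25 mm (z), about 0.45 kg; origin at the centre of its underside. It starts flat on the flap, its long side across the box give or take 0.25 rad.
- soapstone: Flat soapstone marker, 115 x 16 x 8 mm, on the bench to the left; bystander. Origin at the centre of its underside.
- bolt: M16 bolt lying on the bench to the left, 26 x 83 x 28 mm; bystander. Origin at the centre of its underside.
- spanner: Combination spanner, 238 x 38 x 9 mm, on the bench to the right; bystander. Origin at the centre of its underside.
- square: Red triangular magnet square, 85 x 85 x 17 mm, on the bench to the right; bystander. Origin at the centre of its underside.
- nut: Rusty M20 nut, 30 x 34 x 16 mm, on the bench beside the lever at hatch +y; bystander. Origin at the centre of its underside.

How it is judged:
By the outcome, as a careful person would: the job done as asked, in the order asked, and still so for the second after the job is handed in, while the arm keeps its last pose, push and grip.
It also fails if it takes over 42 s, if anything falls off the work surface, if the arm or the gripper's body presses on something with over 40 N, if the wrist force passes 120 N, or if a joint passes its speed limit or range.

## Robot

A 6-joint arm with a two-finger parallel gripper is mounted at the origin on a cart in front of the work surface, level with it; the furniture and walls round the work are solid. World frame = base frame: x ahead of the robot, y to its left, z up, the work surface at z = 0. Lengths are in mm, angles in degrees, forces in N, time in s.
With the tool pointing down it reaches from about 375 to 750 mm from the base axis. Payload 9 kg.
Tool frame: the origin (TCP) lies at the very end of the fingers, on their centre line; the grasp point (between the pads) lies 19 mm behind it (ctrl.hold_point_z is the distance from the TCP to the grasp point, in mm); z points along the fingers, y is the line along which they close (so a half turn about z gives the same grasp; the last joint's range is limited). The gripper opens to 85 mm and grips with 20 to 120 N. Pads are 22 mm wide; open, the fingers measure 114 mm over their backs; the gripper's body (76 mm by 85 mm) begins 54 mm behind the grasp point. The pads swing forward as they close: fully open they stand 13 mm farther back than shut.
Start: joints at [-85.984, 5.964, 5.575, 89.605, 0, 77.527], TCP at [170.315, -575.352, 231.331] pointing down, gripper open.
Joint ranges: [-171.21, 171.21], [-48.23, 106.86], [-62.78, 66.21], [-105.2, 120.99], [-86.42, 89.51], [-180, 180]. Speed limits (degrees/s): [127.2, 127.2, 147.25, 180, 180, 180].

## Interface

Orientations are given as a 3x3 rotation matrix whose columns are the frame's x, y, z axes.
In Python, from station import ctrl gives the robot as it stands.
- The arm moves only by the shell command python3 -m pendant 'ROWS' [FORCE]. ROWS is JSON, a list of rows, each an object with "slide": the shift along the world's x, y, z in units of 10 cm (1.0 is 10 cm), a list of three; "rot": the turn, a rotation vector about the world's x, y, z in units of 90 degrees (1.0 is 90 degrees), a list of three; "gripper": the finger opening in mm, from 0 to 85.4. In form: [{"slide": [tx, ty, tz], "rot": [wx, wy, wz], "gripper": gripper}, ...]. A call has 1 to 8 rows; each row shifts and turns the commanded pose from where the row before left it; what a row does not reach is not made up. A row lasts 1/10 s, in which the tool goes at most 50 mm and 8.59 degrees, less where a joint would pass 70% of its speed; a pose out of reach is approached as far as the arm can. A call with a number of a shift or a turn outside -1 to 1 is refused whole. A call with a gripper value outside its range is refused whole. The fingers move at their own pace and stop on an object; FORCE is the grip in N (left out, the last holds). Time passes only in rows, so rows that do not move let the fingers close. It gives the time, the measured TCP pose, the force, the opening and the grip force at its end, in the units of the state.
- ctrl.observe(): the state, without advancing time (a new reading comes with each control period).
- ctrl.capture(name): name is "scene" or "top"; returns the picture (384x512x3 uint8, red, green, blue); there is no depth.
- ctrl.get_calibration(name): a dict with "fov_y" (degrees; the focal length in pixels is half the picture's height over the tangent of half this angle, whatever the lens; pixels are square), "cx", "cy" (the principal point, pixels), "R" (3x3) and "t" (3): a world point X has camera coordinates R X + t. Camera axes: x right, y down, z forward; pixel columns grow to the right and rows downward; lengths in mm; the calibration is good to about 2 mm. A picture is of the moment at which its call begins. get_calibration takes no time and is no camera call.
- ctrl.close_job(): hands the job in; it is judged then, once.
Trained networks look in the newest picture that a camera, given by its name, has taken for a name from the list of things; names that differ only in an ending like _2 or _b are one class to them, and where a whole thing is asked for, a point or a joint stands for the part that bears it (a point fixed in the world has none). Each returns a list of dicts, best first, with "confidence" (0 to 1); they miss things now and then, are a little off and sometimes report something else, mostly with a low value. They report only what shows in the picture. A call takes as long as a camera call.
- ctrl.silhouettes(name, camera): "pixels" (384x512 bool, what is visible of it) and "centre" ([column, row] in pixels, amid what is visible of it).
- ctrl.mark_of(name, camera): "centre" ([column, row] in pixels: a listed point, or the origin of a listed thing).
The state is a dict: "t": time; "joint_positions": joint angles; "dq": joint speeds; "joint_torque": joint torques, N m; "tcp_pos": TCP position; "tcp_rot": TCP orientation; "ft_force": force on the tool from outside, world axes, zero at the start; "torque": the same for the moment, N m; "opening": opening from 0.0 (shut) to 1.0 (fully open); "grip_force": force on a finger pad.
Only numpy, scipy, OpenCV 4.12 (cv2) and the standard library are available. Lean on these libraries where they do the work, as an engineer would, in place of code of your own. Each camera call takes 0.05 s, during which the arm holds its last target. There are 200 camera calls.

## Working session

There is one attempt and no reset: what is moved stays moved. The work goes in short steps, Python scripts to look and compute and a shell command to move; the robot and the scene stay as the last step left them, time stands still between calls to the robot, and variables do not carry over. Pictures are saved under pics/ and viewed, at most 10 in all, crops included, and the job is handed in when it is done.

```bash
ls; mkdir -p pics; cat > h.py <<'E'
import numpy as np, cv2
from station import ctrl
def ray(cam,px):
    c=ctrl.get_calibration(cam); f=192/np.tan(np.radians(c["fov_y"])/2)
    R=np.array(c["R"]);t=np.array(c["t"])
    d=R.T@np.array([(px[0]-c["cx"])/f,(px[1]-c["cy"])/f,1.0]); return -R.T@t,d
def atz(cam,px,z):
    o,d=ray(cam,px); return o+d*(z-o[2])/d[2]
def proj(cam,X):
    c=ctrl.get_calibration(cam); f=192/np.tan(np.radians(c["fov_y"])/2)
    p=np.array(c["R"])@np.array(X)+np.array(c["t"]); return np.array([c["cx"]+f*p[0]/p[2],c["cy"]+f*p[1]/p[2]])
E
python3 - <<'E'
from h import *
np.set_printoptions(precision=1,suppress=True)
for n in ("scene","top"):
    im=ctrl.capture(n); cv2.imwrite(f"pics/{n}0.png",im[:,:,::-1])
    print(n,ctrl.get_calibration(n)["fov_y"],"cam at",ray(n,(256,192))[0])
    for k,z in (("hatch",0),("flap",107),("deck",110.5),("lever",92),("lever_pad",130),("block",112),("nut",0)):
        for m in ctrl.mark_of(k,n)[:2]: print(k,np.array(m["centre"]),round(m["confidence"],2),atz(n,m["centre"],z))
    for k in ("block","flap"):
        s=ctrl.silhouettes(k,n)
        if s:
            p=s[0]["pixels"]; r=cv2.minAreaRect(np.argwhere(p)[:,::-1].astype(np.float32)); b=cv2.boxPoints(r)
            print(k,"sil",s[0]["confidence"],p.sum(),[atz(n,q,137 if k=="block" else 112)[:2] for q in b])
E
```

```text
pics
scene 51.330396716002404 cam at [ 51.3 868.2 944. ]
hatch [243.7 226.1] 0.74 [505.2 152.9  -0. ]
flap [218.1 218.8] 0.68 [531.3 247.4 107. ]
deck [203.8 226.6] 0.6 [546.9 295.  110.5]
lever [316.6 156.6] 0.7 [ 412.6 -177.8   92. ]
lever [216.8 221.1] 0.6 [538.  245.7  92. ]
lever_pad [217.4 219.8] 0.66 [517.6 268.6 130. ]
lever_pad [267.6 172.1] 0.61 [496.8  19.5 130. ]
block [234.7 207.9] 0.57 [511.1 190.5 112. ]
block [272.8 174.7] 0.54 [486.2   3.5 112. ]
nut [265.7 227.5] 0.4 [442.4 122.6   0. ]
block sil 0.59 340 [array([545. , 226.6]), array([550. , 174.9]), array([465.1, 198.3]), array([462.6, 247.4])]
flap sil 0.91 487 [array([546.3, 287.5]), array([587.8, 209.9]), array([464.9, 172.1]), array([430.7, 250.3])]
top 57.86926674941013 cam at [ 424.2  123.3 1327.9]
hatch [239.7 189.7] 0.8 [504.2 158.2   0. ]
flap [211.7 181.2] 0.77 [526.9 254.1 107. ]
flap [226.1 186.4] 0.74 [509.  203.3 107. ]
deck [201.  181.1] 0.78 [526.6 291.1 110.5]
deck [346.4 170.8] 0.61 [ 567.8 -221.6  110.5]
lever [243.7 185.8] 0.63 [512.7 141.7  92. ]
lever_pad [277.3 193.9] 0.78 [483.   24.7 130. ]
block [227.2 185.5] 0.76 [511.9 199.2 112. ]
nut [254.1 203.7] 0.6 [451.1 102.7   0. ]
block sil 0.62 227 [array([485.1, 226. ]), array([554.8, 209.5]), array([545.7, 171.4]), array([475.9, 188. ])]
flap sil 0.75 352 [array([479.8, 165.2]), array([540.4, 158.4]), array([522.3,  -1. ]), array([461.6,   6.2])]
```

```bash
python3 - <<'E'
import cv2
a=cv2.imread("pics/top0.png")[135:245,170:320]; b=cv2.imread("pics/scene0.png")[140:260,170:330]
a=cv2.resize(a,(800,587),interpolation=3); b=cv2.resize(b,(800,600),interpolation=3)
cv2.imwrite("pics/topc.png",a);cv2.imwrite("pics/scenec.png",b)
E
```

```text
(no output)
```

View pics/topc.png

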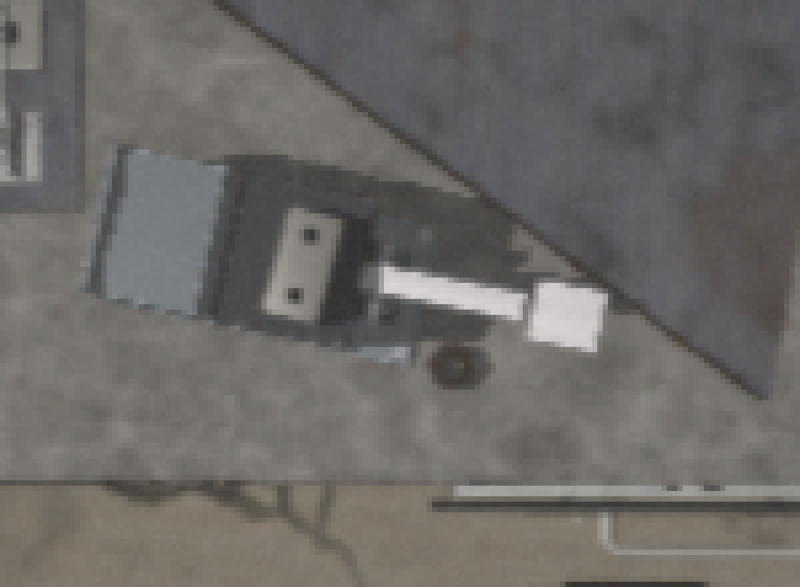

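View pics/scenec.png

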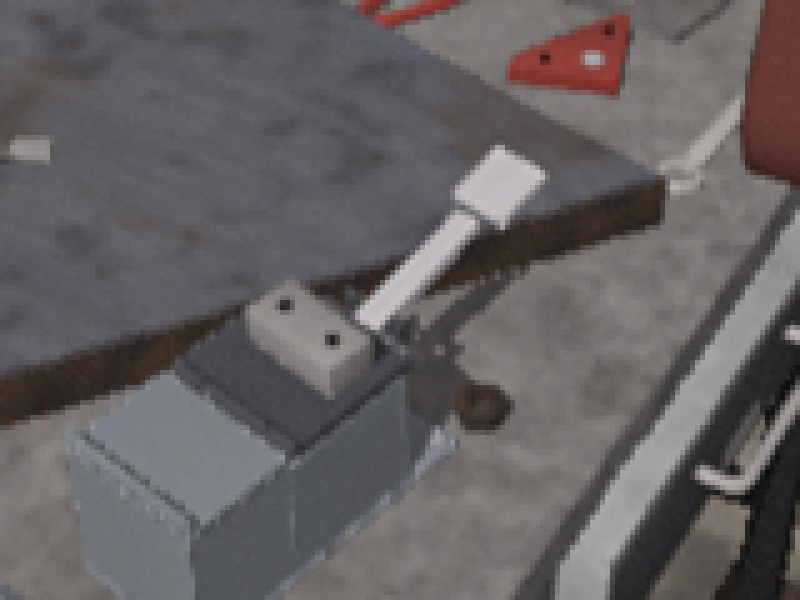

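View pics/scene0.png

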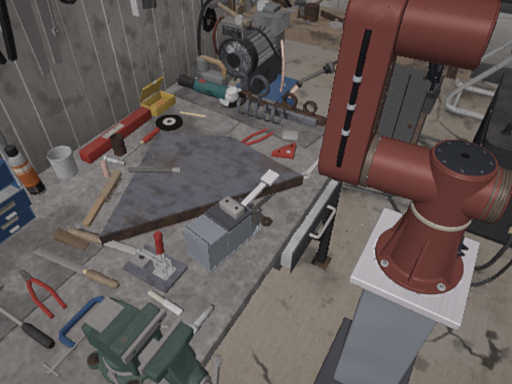

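```bash
cat > fit.py <<'E'
from h import *
from scipy.optimize import least_squares
np.set_printoptions(precision=1,suppress=True)
T=lambda u,v:(170+(u+.5)/5.333-.5,135+(v+.5)/5.333-.5); S=lambda u,v:(170+(u+.5)/5-.5,140+(v+.5)/5-.5)
obs=[("top",(201,181.1),(148,0,110.5)),("top",(211.7,181.2),(105,0,107)),("top",(277.3,193.9),(-125,0,129)),("scene",(203.8,226.6),(148,0,110.5)),
("top",T(230,165),(112,-50,111)),("top",T(205,318),(112,50,111)),("top",T(120,145),(190,-50,119.5)),("top",T(85,290),(190,50,119.5)),
("scene",S(175,372),(112,-50,111)),("scene",S(285,455),(112,50,111)),("scene",S(75,432),(190,-50,119.5)),("scene",S(195,530),(190,50,119.5)),
("scene",S(500,187),(-125,0,129))]
def W(p,X):
    c,s=np.cos(p[2]),np.sin(p[2]); return np.array([p[0]+c*X[0]-s*X[1],p[1]+s*X[0]+c*X[1],X[2]])
def res(p): return np.concatenate([proj(c,W(p,X))-np.array(u) for c,u,X in obs])
r=least_squares(res,[505,155,1.4],loss="soft_l1"); p=r.x; print("hatch",p[:2],"yaw",np.degrees(p[2])); print(res(p).reshape(-1,2).round(1).tolist())
bo=[("top",T(287,207)),("top",T(343,213)),("top",T(318,322)),("top",T(262,315)),("scene",S(248,300)),("scene",S(292,281)),("scene",S(373,345)),("scene",S(330,362))]
cc=[(17.5,-35),(-17.5,-35),(-17.5,35),(17.5,35)]*2
def rb(b): return np.concatenate([proj(c,W(b,(*X,137)))-np.array(u) for (c,u),X in zip(bo,cc)])
q=least_squares(rb,[512,199,1.4],loss="soft_l1"); b=q.x; print("block",b[:2],np.degrees(b[2]),rb(b).reshape(-1,2).round(1).tolist())
c,s=np.cos(p[2]),np.sin(p[2]); d=b[:2]-p[:2]; print("block in hatch",c*d[0]+s*d[1],-s*d[0]+c*d[1],np.degrees(b[2]-p[2]))
np.save("hatch.npy",p)
E
python3 fit.py; python3 -c "
from h import *
o=ctrl.observe();print(np.round(o['tcp_rot'],3),o['t'],o['opening'])"
```

```text
hatch [507.4 149.6] yaw 78.87781029543154
[[-1.0, -2.7], [0.4, -0.2], [-0.7, -0.1], [3.2, 1.5], [0.3, 1.1], [-1.0, 0.2], [-1.3, -0.0], [-0.8, 0.8], [-0.5, -1.7], [2.4, -0.9], [-1.3, -0.6], [-0.3, -1.5], [0.6, -1.9]]
block [514.3 200.7] 76.35784331780945 [[0.5, -0.2], [-0.1, 1.1], [-0.5, 0.4], [0.1, -0.8], [-0.4, 1.0], [-0.3, -1.2], [0.4, -2.1], [0.1, 0.9]]
block in hatch 51.47747734558231 3.105328093335727 -2.519966977622093
[[ 0.959  0.284  0.   ]
 [ 0.284 -0.959 -0.   ]
 [-0.     0.    -1.   ]] 1.0 0.9994225533669141
```

```bash
R='{"slide":[0.22,0.445,0],"rot":[0,0,0.0867],"gripper":40}'; python3 -m pendant '[{"slide":[0.22,0.445,0],"rot":[0,0,0.0867],"gripper":40},{"slide":[0.22,0.445,0],"rot":[0,0,0.0867],"gripper":40},{"slide":[0.22,0.445,0],"rot":[0,0,0.0867],"gripper":40},{"slide":[0.22,0.445,0],"rot":[0,0,0.0867],"gripper":40},{"slide":[0.22,0.445,0],"rot":[0,0,0.0867],"gripper":40},{"slide":[0.22,0.445,0],"rot":[0,0,0.0867],"gripper":40},{"slide":[0.22,0.445,0],"rot":[0,0,0.0867],"gripper":40},{"slide":[0.22,0.445,0],"rot":[0,0,0.0867],"gripper":40}]'
```

```text
t: 1.8
tcp_pos: [346.8, -217.6, 231.6]
tcp_rot: [[0.187, 0.982, 0.001], [0.982, -0.187, -0.001], [-0.001, 0.001, -1.0]]
ft_force: [-0.1, -0.1, 0.4]
opening: 0.473
grip_force: 0.0
```

```bash
python3 -m pendant '[{"slide":[0.2,0.45,0],"rot":[0,0,0],"gripper":40},{"slide":[0.2,0.45,0],"rot":[0,0,0],"gripper":40},{"slide":[0.2,0.45,0],"rot":[0,0,0],"gripper":40},{"slide":[0.2,0.45,0],"rot":[0,0,0],"gripper":40},{"slide":[0.2,0.45,0],"rot":[0,0,0],"gripper":40},{"slide":[0.2,0.45,0],"rot":[0,0,0],"gripper":40},{"slide":[0.2,0.45,0],"rot":[0,0,0],"gripper":40},{"slide":[0.19,0.45,-0.1],"rot":[0,0,0],"gripper":40}]'
```

```text
t: 2.6
tcp_pos: [506.5, 143.0, 222.6]
tcp_rot: [[0.192, 0.981, 0.003], [0.981, -0.192, -0.0], [0.0, 0.003, -1.0]]
ft_force: [1.8, -1.1, -0.0]
opening: 0.47
grip_force: 0.0
```

```bash
python3 -m pendant '[{"slide":[0,0.15,-0.3],"rot":[0,0,0],"gripper":40},{"slide":[0,0,-0.3],"rot":[0,0,0],"gripper":40},{"slide":[0,0,0],"rot":[0,0,0],"gripper":40}]'; python3 - <<'E'
from h import *
a=ctrl.capture("scene")[140:260,170:330]; b=ctrl.capture("top")[135:245,170:320]
cv2.imwrite("pics/c1.png",np.vstack([cv2.resize(a,(400,300),interpolation=3),cv2.resize(b,(400,293),interpolation=3)])[:,:,::-1])
E
```

```text
t: 2.9
tcp_pos: [502.8, 156.2, 157.2]
tcp_rot: [[0.191, 0.982, -0.007], [0.982, -0.191, -0.0], [-0.002, -0.006, -1.0]]
ft_force: [-1.3, -0.7, -0.5]
opening: 0.471
grip_force: 0.0
```

View pics/c1.png

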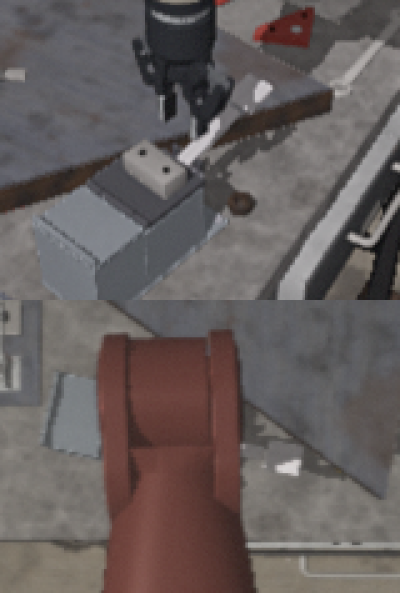

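The picture shows the open fingers hovering just in front of the block (tips at about crop (165,118) and (200,132)), with the flap and the lever still untouched. I'll lower them.

```bash
python3 -m pendant '[{"slide":[0.03,0,-0.2],"rot":[0,0,0],"gripper":40},{"slide":[0,0,-0.15],"rot":[0,0,0],"gripper":40},{"slide":[0,0,-0.05],"rot":[0,0,0],"gripper":40},{"slide":[0,0,0],"rot":[0,0,0],"gripper":40}]'
```

```text
t: 3.4
tcp_pos: [508.1, 155.3, 121.3]
tcp_rot: [[0.193, 0.981, -0.001], [0.981, -0.193, -0.0], [-0.0, -0.0, -1.0]]
ft_force: [0.2, 0.0, -0.4]
opening: 0.47
grip_force: 0.0
```

```bash
python3 -m pendant '[{"slide":[0.01,0.05,0],"rot":[0,0,0],"gripper":40},{"slide":[0.01,0.05,0],"rot":[0,0,0],"gripper":40},{"slide":[0.01,0.05,0],"rot":[0,0,0],"gripper":40},{"slide":[0.01,0.05,0],"rot":[0,0,0],"gripper":40},{"slide":[0,0,0],"rot":[0,0,0],"gripper":40}]'
```

```text
t: 3.9
tcp_pos: [512.5, 176.3, 121.6]
tcp_rot: [[0.192, 0.981, 0.0], [0.981, -0.192, -0.0], [0.0, 0.0, -1.0]]
ft_force: [-0.2, 0.1, 0.2]
opening: 0.47
grip_force: 0.0
```

```bash
python3 - <<'E'
from h import *
a=ctrl.capture("scene")[150:250,190:300]
cv2.imwrite("pics/c2.png",cv2.resize(a,(660,600),interpolation=3)[:,:,::-1])
E
```

```text
(no output)
```

View pics/c2.png

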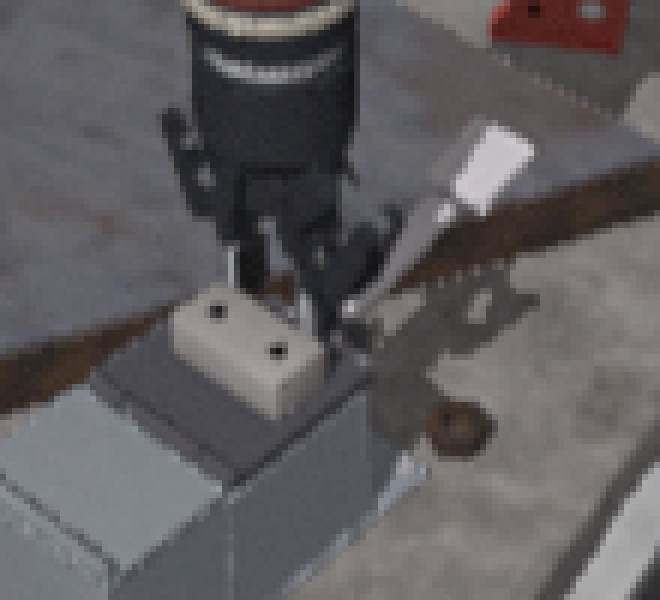

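Both fingers stand close against the block's front face, with their tips hidden below its top edge near crop (235,280) and (310,330). The block is still flat, so I'll push.

```bash
python3 -m pendant '[{"slide":[0.01,0.05,-0.03],"rot":[0,0,0],"gripper":40},{"slide":[0.015,0.075,0],"rot":[0,0,0],"gripper":40},{"slide":[0.015,0.075,0],"rot":[0,0,0],"gripper":40},{"slide":[0.015,0.075,0],"rot":[0,0,0],"gripper":40},{"slide":[0.015,0.075,0],"rot":[0,0,0],"gripper":40},{"slide":[0.015,0.075,0],"rot":[0,0,0],"gripper":40},{"slide":[0.015,0.075,0],"rot":[0,0,0],"gripper":40},{"slide":[0.015,0.075,0],"rot":[0,0,0],"gripper":40}]'; python3 - <<'E'
from h import *
a=ctrl.capture("scene")[150:250,190:300]
cv2.imwrite("pics/c3.png",cv2.resize(a,(660,600),interpolation=3)[:,:,::-1])
E
```

```text
t: 4.75
tcp_pos: [524.0, 233.6, 118.6]
tcp_rot: [[0.192, 0.981, 0.0], [0.981, -0.192, -0.001], [-0.0, 0.0, -1.0]]
ft_force: [-0.2, -3.9, 1.6]
opening: 0.467
grip_force: 1.6
```

View pics/c3.png

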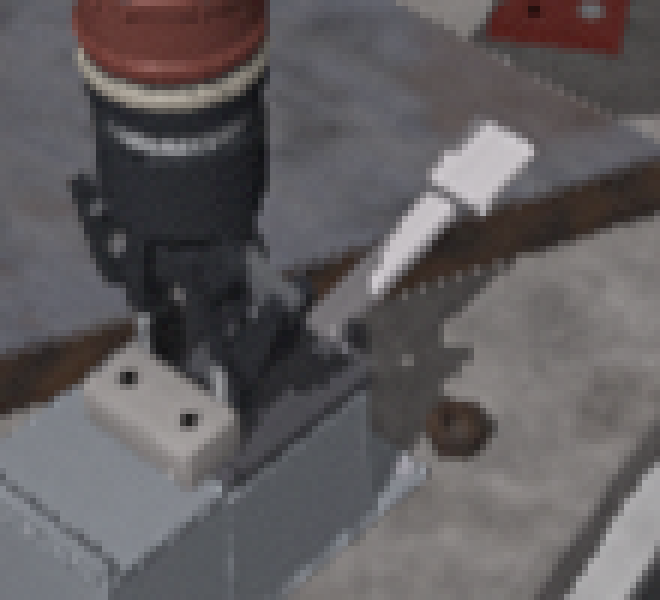

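The block slid straight and is now astride the hinge, its lower rear corner at crop (190,487), about 13 mm past the flap/deck line. By my estimate it needs about 42 mm more.

```bash
python3 -m pendant '[{"slide":[0.012,0.06,0],"rot":[0,0,0],"gripper":40},{"slide":[0.012,0.06,0],"rot":[0,0,0],"gripper":40},{"slide":[0.012,0.06,0],"rot":[0,0,0],"gripper":40},{"slide":[0.012,0.06,0],"rot":[0,0,0],"gripper":40},{"slide":[0.012,0.06,0],"rot":[0,0,0],"gripper":40},{"slide":[0.012,0.06,0],"rot":[0,0,0],"gripper":40},{"slide":[0.008,0.04,0],"rot":[0,0,0],"gripper":40},{"slide":[0,0,0],"rot":[0,0,0],"gripper":40}]'; python3 - <<'E'
from h import *
a=ctrl.capture("scene")[150:250,190:300]
cv2.imwrite("pics/c4.png",cv2.resize(a,(660,600),interpolation=3)[:,:,::-1])
E
```

```text
t: 5.6
tcp_pos: [532.0, 273.9, 118.5]
tcp_rot: [[0.192, 0.981, 0.0], [0.981, -0.192, 0.001], [0.001, 0.0, -1.0]]
ft_force: [-0.1, -0.4, 0.6]
opening: 0.468
grip_force: 0.0
```

View pics/c4.png

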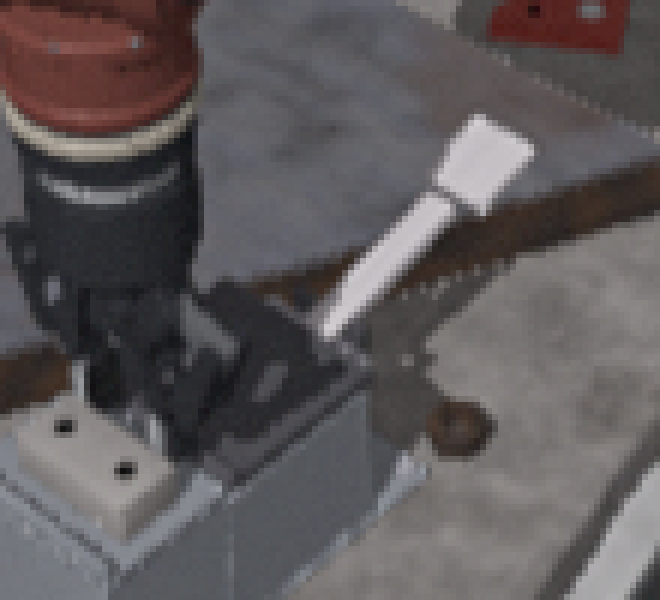

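The block now sits on the deck past the hinge. Its near rear corner is at crop (125,542) by the lip, and its front bottom corner at (180,480) is clear of the flap line at about (215,475). I'll back off, lift and go over the pad with the fingers shut.

```bash
python3 -m pendant '[{"slide":[-0.03,-0.15,0],"rot":[0,0,0],"gripper":40},{"slide":[-0.01,-0.05,0.3],"rot":[0,0,0],"gripper":40},{"slide":[0,0,0.4],"rot":[0,0,0],"gripper":40},{"slide":[-0.09,-0.46,0.1],"rot":[0,0,0],"gripper":0},{"slide":[-0.09,-0.46,0],"rot":[0,0,0],"gripper":0},{"slide":[-0.09,-0.46,0],"rot":[0,0,0],"gripper":0},{"slide":[-0.09,-0.46,0],"rot":[0,0,0],"gripper":0},{"slide":[-0.09,-0.46,0],"rot":[0,0,0],"gripper":0}]' 40
python3 - <<'E'
from h import *
from fit import W,p
a=ctrl.capture("top")
m=ctrl.mark_of("block","top"); cv2.imwrite("pics/c5.png",cv2.resize(a[135:245,170:320],(800,587),interpolation=3)[:,:,::-1])
c,s=np.cos(p[2]),np.sin(p[2])
for k in m[:2]:
    d=atz("top",k["centre"],110.5)[:2]-p[:2]; print("block",k["confidence"],c*d[0]+s*d[1],-s*d[0]+c*d[1])
E
```

```text
t: 6.45
tcp_pos: [481.8, 20.9, 198.6]
tcp_rot: [[0.192, 0.981, 0.001], [0.981, -0.192, -0.0], [-0.0, 0.001, -1.0]]
ft_force: [0.4, -0.5, 0.1]
opening: -0.0
grip_force: 0.0
hatch [507.4 149.6] yaw 78.87781029543154
[[-1.0, -2.7], [0.4, -0.2], [-0.7, -0.1], [3.2, 1.5], [0.3, 1.1], [-1.0, 0.2], [-1.3, -0.0], [-0.8, 0.8], [-0.5, -1.7], [2.4, -0.9], [-1.3, -0.6], [-0.3, -1.5], [0.6, -1.9]]
block [514.3 200.7] 76.35784331780945 [[0.5, -0.2], [-0.1, 1.1], [-0.5, 0.4], [0.1, -0.8], [-0.4, 1.0], [-0.3, -1.2], [0.4, -2.1], [0.1, 0.9]]
block in hatch 51.47747734558231 3.105328093335727 -2.519966977622093
block 0.55 151.23739470828957 1.2685223723843997
```

View pics/c5.png

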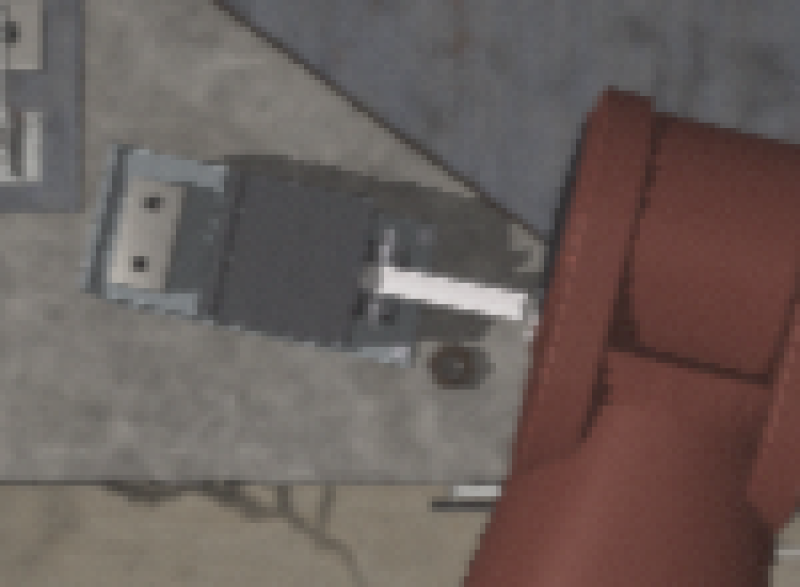

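The block (crop (145,235)) lies squarely on the deck between the lip and the flap's rear edge (about column 218), wholly off the flap. Now I'll press the pad.

```bash
python3 -m pendant '[{"slide":[0.01,0.03,-0.3],"rot":[0,0,0],"gripper":0},{"slide":[0,0,-0.25],"rot":[0,0,0],"gripper":0},{"slide":[0,0,-0.1],"rot":[0,0,0],"gripper":0},{"slide":[0,0,-0.06],"rot":[0,0,0],"gripper":0},{"slide":[0,0,-0.06],"rot":[0,0,0],"gripper":0},{"slide":[0,0,-0.06],"rot":[0,0,0],"gripper":0}]'
```

```text
t: 7.15
tcp_pos: [485.1, 24.8, 118.4]
tcp_rot: [[0.193, 0.981, 0.004], [0.981, -0.193, -0.004], [-0.003, 0.004, -1.0]]
ft_force: [-3.9, -4.3, 17.3]
opening: -0.001
grip_force: 7.8
```

```bash
python3 -m pendant '[{"slide":[-0.01,-0.01,-0.05],"rot":[0,0,0],"gripper":0},{"slide":[-0.01,0,-0.06],"rot":[0,0,0],"gripper":0},{"slide":[0,0,-0.06],"rot":[0,0,0],"gripper":0},{"slide":[0,0,-0.06],"rot":[0,0,0],"gripper":0},{"slide":[0,0,-0.06],"rot":[0,0,0],"gripper":0},{"slide":[0,0,-0.06],"rot":[0,0,0],"gripper":0},{"slide":[0,0,-0.05],"rot":[0,0,0],"gripper":0},{"slide":[0,0,0],"rot":[0,0,0],"gripper":0}]'
```

```text
t: 7.95
tcp_pos: [483.4, 23.6, 77.4]
tcp_rot: [[0.193, 0.981, 0.004], [0.981, -0.193, -0.004], [-0.003, 0.004, -1.0]]
ft_force: [0.2, -5.7, 5.8]
opening: 0.0
grip_force: 3.2
```

```bash
python3 -m pendant '[{"slide":[0,-0.01,-0.03],"rot":[0,0,0],"gripper":0},{"slide":[0,0,-0.03],"rot":[0,0,0],"gripper":0},{"slide":[0,0,0],"rot":[0,0,0],"gripper":0},{"slide":[0,0,0],"rot":[0,0,0],"gripper":0},{"slide":[0,0,0],"rot":[0,0,0],"gripper":0}]'
python3 - <<'E'
from h import *
a=ctrl.capture("scene"); 
cv2.imwrite("pics/c6.png",cv2.resize(a[140:260,170:330],(800,600),interpolation=3)[:,:,::-1])
E
```

```text
t: 8.45
tcp_pos: [483.4, 24.0, 71.6]
tcp_rot: [[0.192, 0.981, 0.004], [0.981, -0.192, -0.001], [0.0, 0.004, -1.0]]
ft_force: [0.5, 1.0, 7.3]
opening: 0.001
grip_force: 3.4
```

View pics/c6.png

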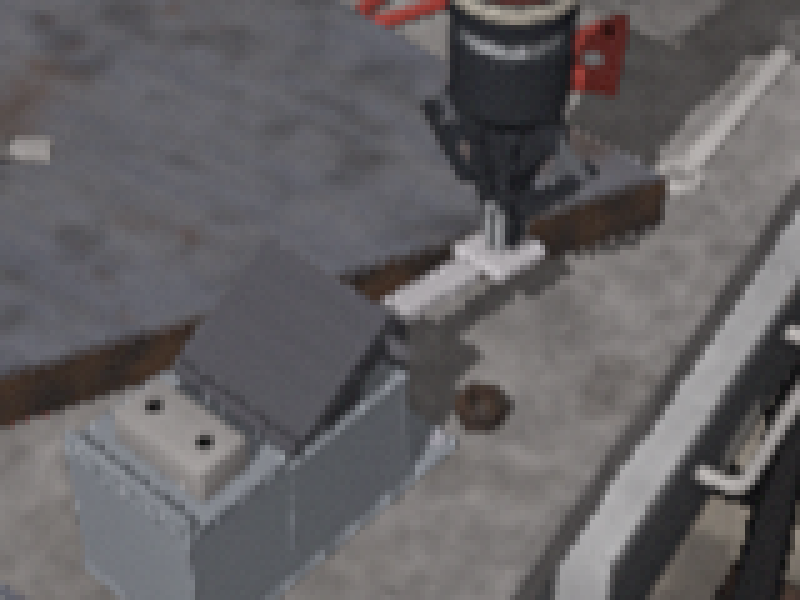

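The flap is raised (front corners at about crop (275,240) and (390,322)), the lever is held by the fingertips at (500,245), and the block is flat on the deck. A quick numerical check of the angle comes next.

```bash
python3 - <<'E' | tail -8
from fit import *
S2=lambda X:(5*(proj("scene",X)-[170,140]))
for a in (20,25,28,31,34):
    t=np.radians(a); x=105-93*np.cos(t)+5*np.sin(t); z=107+93*np.sin(t)+5*np.cos(t)
    print(a,S2(W(p,(x,-50,z))),S2(W(p,(x,50,z))))
print(S2(W(p,(105-5,-50,112))),S2(W(p,(100,50,112))),ctrl.observe()["ft_force"])
E
```

```text
block [514.3 200.7] 76.35784331780945 [[0.5, -0.2], [-0.1, 1.1], [-0.5, 0.4], [0.1, -0.8], [-0.4, 1.0], [-0.3, -1.2], [0.4, -2.1], [0.1, 0.9]]
block in hatch 51.47747734558231 3.105328093335727 -2.519966977622093
20 [280.5 239.1] [406.5 318.7]
25 [275.8 233. ] [402.4 312.7]
28 [272.6 229.7] [399.5 309.6]
31 [269.1 226.8] [396.3 306.9]
34 [265.3 224.2] [392.9 304.5]
[185.5 349.3] [309.9 435.1] [0.8 0.  6.6]
```

```bash
python3 -c "
from station import ctrl
print(ctrl.close_job())"
```

```text
the job is handed in; nothing more can be done
None
```

The job is handed in: the block lies flat on the rear deck, wholly off the flap, and the arm is holding the lever down with the flap at about 31° (estimated from the camera picture and the lever height), at 8.5 s on the robot's clock.

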